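# Bring the marked jar to the front of the locked grooming carousel

## Robot

A 6-joint arm with a two-finger parallel gripper is mounted at the origin on the work surface. World frame = base frame: x ahead of the robot, y to its left, z up, the work surface at z = 0. Lengths are in m, angles in degrees, forces in N, time in s.
With the tool pointing down it reaches from about 0.4 to 0.825 m from the base axis. Payload 7 kg.
Tool frame: the origin (TCP) lies midway between the tips of the shut fingers; the grasp point (between the pads) lies hold_point_z behind it (hold_point_z is the distance from the TCP to the grasp point, in m); z points along the fingers, y is the line along which they close (so a half turn about z gives the same grasp; the last joint's range is limited). The gripper opens to 88 mm and grips with 3 to 60 N. Pads are 19 mm wide; open, the fingers measure 130 mm over their backs; the gripper's body (78 mm by 193 mm) begins 47 mm behind the grasp point.
Start: joints at [-48.237, 20.546, 0.682, 0, -70.136, -16.507], TCP at [0.288, -0.61, 0.227] pointing down, gripper open.
Joint ranges: [-176.03, 176.03], [-82.01, 121.73], [-58.28, 71.71], [-173.87, 95.51], [-174.79, -0.11], [-173.66, 173.66]. Speed limits (degrees/s): [136.94, 136.94, 172.46, 180, 180, 180].

## Interface

Orientations are given as [roll, pitch, yaw] about the fixed x, y, z axes, in that order (R = Rz(yaw) Ry(pitch) Rx(roll)).
In Python, from plant import * gives the robot as it stands.
- The arm moves only by the tool step_arm, never from a script. Its argument "steps" is a list that holds one entry, the list of rows, each a list of 6 numbers: the shift along the tool's x, y, z scaled (see below), then the turn, a rotation vector about the tool's x, y, z scaled (see below). In form: [[[tx, ty, tz, wx, wy, wz], ...]]. A call has 1 to 20 rows; each row is the pose to reach, as a shift and turn from the pose commanded when the call began, along the tool's axes at that moment; what a row does not reach only later rows make up. The controller multiplies each number of a shift by 100 mm and each number of a turn by 0.5 rad. A row lasts 1/10 s, in which the tool goes at most 50 mm and 8.59 degrees, less where a joint would pass 70% of its speed; a pose out of reach is approached as far as the arm can. A call with a number of a shift or a turn outside -1 to 1 is refused whole. A call with a gripper value outside its range is refused whole. "jaw" is the closure in counts, from 0 (fully open) to 255 (shut), set as the call begins (left out, the last holds). The fingers move at their own pace and stop on an object; the grip force is fixed at half the most. Time passes only in rows, so rows that repeat a pose let the fingers close. It gives the time, the measured TCP pose, the force, the opening and the grip force at its end, in the units of the state.
- get_obs(): the state, without advancing time (a new reading comes with each control period).
- snapshot(name): name is "scene" or "top" or "wrist"; returns (picture, depth): 480x640x3 uint8, red, green, blue; 480x640 float32, m along the optical axis (not along the pixel's ray), 0 where there is no reading.
- calibration(name): a dict with "mtx" (3x3 intrinsics, pixels), "dist" ([k1, k2, p1, p2, k3] as OpenCV has them; the pictures are not rectified), "rvec" (rotation vector, rad) and "tvec" (3), from world to camera coordinates, as OpenCV has them. Camera axes: x right, y down, z forward; pixel columns grow to the right and rows downward; lengths in m; the calibration is good to about 2 mm. A picture is of the moment at which its call begins: read the wrist's pose just before it. calibration takes no time and is no camera call; for the wrist camera it gives the pose at the moment of the call.
- close_job(): hands the job in; it is judged then, once.
The state is a dict: "clock": time; "joint_pos": joint angles; "qvel": joint speeds; "tau": joint torques, N m; "tool_pos": TCP position; "orientation": TCP orientation; "force": force on the tool from outside, world axes, zero at the start; "moment": the same for the moment, N m; "opening": finger opening in m; "gripper_force": force on a finger pad.
Only numpy, scipy, OpenCV 4.12 (cv2) and the standard library are available. Lean on these libraries where they do the work, as an engineer would, in place of code of your own. Each camera call takes 0.05 s, during which the arm holds its last target. There are 200 camera calls.

## Task

Unlock the carousel by pressing its red-padded pedal right down to the stop, and let the pedal spring back up. Then turn the carousel by the black knob on top until the jar with the orange lid stands squarely at the front, directly behind the pedal, and finish there still holding the knob so the turntable stays still. Keep all four jars upright in their rings and leave the other things on the counter where they are.

Things in the scene. Friction and masses are not known exactly. Their poses are not given: they have to be found in the camera images.
- carousel: Fixed foot of the carousel, bolted down: grey disc 200 mm across. Origin: on the turning axis at counter height; z up; its -x axis points to the front, where the pedal sticks out. Bringing the marked jar to the front takes a turn of 40 or 80 degrees one way or the other.
- turntable_top (a point): Centre of the white turntable disc's top face, 55 mm above the counter; disc 224 mm across. On it are four rings (52 mm across, 9 mm high) centred 80 mm from the axis, at 40 and 80 degrees to either side of the front while locked, and at the back a fixed lidded pot, 62 mm across, its top 99 mm above the counter
- turntable (a joint): Turntable angle, rad, counter-clockwise from above positive, range -3.1 to 3.1; 0 at the start, where a brass bolt at the front rim locks it between two lugs. Pressing the pedal to its stop pushes the bolt down, and it stays down for good; then the disc turns with light friction (about 0.06 N m) and stays where it is left.
- pedal (a joint): Angle of the pedal, rad: 0 up (at rest, level), 0.18 fully down at its stop. A spring returns it when let go; about 4 N on the pad starts it and 8 to 10 N holds it at the stop.
- pedal_pad (a point): Point on top of the red pad (50 by 44 mm) at the pedal's end, 20 mm from the tip, 170 mm from the carousel's axis towards the front; 42 mm above the counter at rest, about 23 mm lower when fully pressed. The pedal is 44 mm wide, hinged on a level axle 130 mm behind this point. The turntable's rim is 58 mm behind this point, with lock lugs 12 mm out from it.
- knob_grip (a point): Point in the black bar knob fixed on top of the turntable, on the turning axis, 152 mm above the counter. The knob is 60 mm long (x of this point), 16 mm thick (y) and 44 mm high, from 124 to 168 mm above the counter, and turns with the turntable; at the start its length points to the front. Below it is a post 24 mm across. The jars' tops are 104 mm above the counter.
- jar_marked: The marked jar: amber jar, 44 mm across, 49 mm high, lid orange with a white dot, standing loose in one of the four aluminium rings on the turntable (which ring varies). Origin: centre of its underside, 55 mm above the counter; z up.
- jar_b: Jar: amber jar, 44 mm across, 49 mm high, black lid, standing loose in one of the four aluminium rings on the turntable (which ring varies). Origin: centre of its underside, 55 mm above the counter; z up.
- jar_c: Jar: amber jar, 44 mm across, 49 mm high, black lid, standing loose in one of the four aluminium rings on the turntable (which ring varies). Origin: centre of its underside, 55 mm above the counter; z up.
- jar_d: Jar: amber jar, 44 mm across, 49 mm high, black lid, standing loose in one of the four aluminium rings on the turntable (which ring varies). Origin: centre of its underside, 55 mm above the counter; z up.
- drawers: Fixed stack of three clear plastic drawers, 200 by 176 by 156 mm, on the right; the top drawer is pulled out 116 mm towards the robot. Origin: centre of the underside of the housing. Leave alone.
- guard_a: Black guard comb about 60 by 44 by 18 mm, in the open drawer. Origin: centre of its underside. Leave alone.
- guard_b: Grey guard comb, same size, in the open drawer. Origin: centre of its underside. Leave alone.
- trimmer: Bronze-coloured trimmer lying on the counter, about 155 by 42 by 34 mm. Origin: centre of its underside. Leave alone.
- tweezer: Steel tweezer, 95 by 9 by 9 mm. Origin: centre of its underside. Leave alone.
- lotion: Bottle 54 mm across, 130 mm high. Origin: centre of its underside. Leave alone.
- tumbler: White cup 72 mm across, 90 mm high. Origin: centre of its underside. Leave alone.
Mind the look-alikes: they are no part of the job. Leave any blue look-alike of the jar_b alone. What is shaped like the jar_marked but turquoise is not meant.

How it is judged (in metres and radians):
On the way, in this order (a step that is already met when the one before it is completed fails the run):
1. the pedal is pressed down to its stop (value of joint pedal above 0.155 rad), for 0.1 s.
2. with the pedal back up, the marked jar is at the front and the knob is held (value of joint pedal below 0.04 rad and x of jar_marked in the frame of carousel below -0.06 m and y of jar_marked in the frame of carousel between -0.011 and 0.011 m and contact force between the fingers and knob above 2 N), for 0.2 s.
At the end, for the whole second after the job is handed in: The marked jar is at the front, within 11 mm of the line from axis to pedal; the turntable is still (under 0.05 rad/s), the fingers bear on the knob with over 2 N; all jars are upright (within 0.15 rad) and seated in their rings; the pedal is back up (under 0.04 rad) (all of step 2 and velocity of joint turntable between -0.05 and 0.05 rad/s and angle between each of jar_marked, jar_b, jar_c, jar_d's own z axis and vertical below 0.15 rad and height (world z) of jar_marked between 0.048 and 0.062 m and height (world z) of jar_b between 0.048 and 0.062 m and height (world z) of jar_c between 0.048 and 0.062 m and height (world z) of jar_d between 0.048 and 0.062 m); the arm keeps its last pose, push and grip.
It fails at once if a jar is tipped or lifted out of its ring (angle between any of jar_marked, jar_b, jar_c, jar_d's own z axis and vertical above 0.35 rad or height (world z) of any of jar_marked, jar_b, jar_c, jar_d above 0.068 m).
It fails at once if a bystander on the counter or in the drawer is moved more than 25 mm (distance of any of trimmer, tweezer, guard_a, guard_b, lotion, tumbler from where it was at the start of the episode above 0.025 m).
It also fails if it takes over 48 s, if anything falls off the work surface, if the arm or the gripper's body presses on something with over 40 N, if the wrist force passes 120 N, or if a joint passes its speed limit or range.

## Working session

There is one attempt and no reset: what is moved stays moved. The work goes in short steps, Python scripts to look and compute and a tool call to move; the robot and the scene stay as the last step left them, time stands still between calls to the robot, and variables do not carry over. Pictures are saved under pics/ and viewed, at most 10 in all, crops included, and the job is handed in when it is done.

Besides the shell and the picture viewer there is one more tool, called after "Request:" by a JSON object that holds its "fn" and its "kwargs". step_arm: Moves the arm, as the interface text tells. Its arguments: {"type":"object","properties":{"steps":{"type":"array","items":{"type":"array","items":{"type":"array","items":{"type":"number","minimum":-1,"maximum":1}}}},"jaw":{"type":"number"}},"required":["steps"]}

```bash
mkdir -p pics; ls; python3 - <<'E'
from plant import *
import cv2,numpy as np
o=get_obs();print(o)
for n in("scene","top"):
    p,d=snapshot(n);cv2.imwrite(f"pics/{n}0.png",p[:,:,::-1]);np.save(f"pics/{n}0.npy",d)
    c=calibration(n);print(n,c)
E
```

```text
pics
{'clock': 0.0, 'joint_pos': array([-4.82375608e+01,  2.05906400e+01,  6.32807662e-01, -2.25538913e-02,
       -7.01359583e+01, -1.65072107e+01]), 'qvel': array([-0.02720018,  0.06886417, -0.08807016, -0.05302874,  0.00035815,
       -0.03113605]), 'tau': array([-7.88811303e-04, -5.82711804e+01,  2.93048912e+01,  6.99688956e+00,
        6.85538747e-03, -1.83685670e-04]), 'tool_pos': array([ 0.2877617 , -0.61002785,  0.22561668]), 'orientation': array([ 1.79904050e+02, -6.32405880e-03, -1.54752447e+02]), 'force': array([-0.51495445,  0.50933675,  0.00583858]), 'moment': array([-0.06506475, -0.02282796,  0.01477337]), 'gripper_force': 0.0, 'opening': 0.08792704009892223}
scene {'mtx': array([[474.66215609,   0.        , 323.55000685],
       [  0.        , 474.66215609, 231.09428514],
       [  0.        ,   0.        ,   1.        ]]), 'dist': array([-0.1291271,  0.       ,  0.       ,  0.       ,  0.       ]), 'rvec': array([ 1.27566607,  2.39475053, -0.79234412]), 'tvec': array([ 0.31453844, -0.28709002,  1.61626744])}
top {'mtx': array([[525.57321722,   0.        , 315.73233998],
       [  0.        , 525.57321722, 247.77860739],
       [  0.        ,   0.        ,   1.        ]]), 'dist': array([-0.07047128,  0.        ,  0.        ,  0.        ,  0.        ]), 'rvec': array([ 2.15246873, -2.12674868,  0.182607  ]), 'tvec': array([-0.01939697,  0.56832709,  1.26423599])}
```

View pics/top0.png

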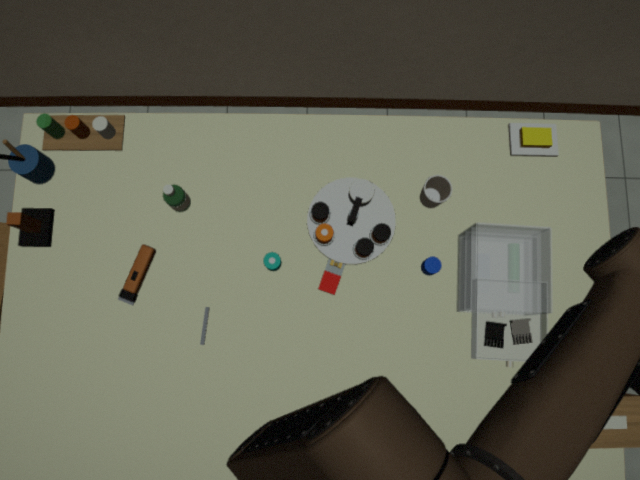

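View pics/scene0.png

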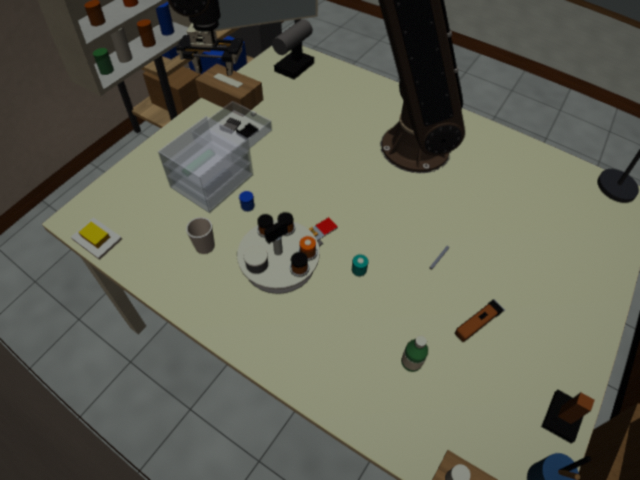

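Top view: marked jar (orange lid) at about (324,233) on the disc; look-alikes are the turquoise one at (272,261) and the blue one at (432,265), both standing on the counter. Red pad is near (330,283), disc centre near (351,222). Scene view agrees: orange lid at (307,245), pad at (325,227). Confirming in an enlarged crop.

```bash
cat > h.py <<'E'
import cv2,numpy as np
def w(c,uv,z):
    "pixel -> world on plane height z"
    n=np.append(cv2.undistortPoints(np.array([[uv]],float),c["mtx"],c["dist"])[0,0],1)
    R=cv2.Rodrigues(c["rvec"])[0];o=-R.T@c["tvec"];r=R.T@n
    return o+r*(z-o[2])/r[2]
E
python3 - <<'E'
from plant import *
from h import *
p=cv2.imread("pics/top0.png")
cv2.imwrite("pics/crop0.png",cv2.resize(p[165:305,260:440],None,fx=4,fy=4,interpolation=cv2.INTER_CUBIC))
hsv=cv2.cvtColor(p,cv2.COLOR_BGR2HSV);c=calibration("top")
def cen(m,box):
    k=np.zeros(m.shape,np.uint8);x0,y0,x1,y1=box;k[y0:y1,x0:x1]=m[y0:y1,x0:x1]
    v,u=np.nonzero(k);return (u.mean(),v.mean()),len(u)
H,S,V=cv2.split(hsv)
red=((H<4)|(H>176))&(S>200)&(V>100)
org=(H>=8)&(H<20)&(S>150)&(V>120)
a,n=cen(red,(300,260,360,310));print("pad",a,n,w(c,a,.042))
b,n=cen(org,(300,215,345,250));print("jar",b,n,w(c,b,.104))
# disc outline: bright low-sat
m=((S<40)&(V>110)).astype(np.uint8);m[:170]=0;m[272:]=0;m[:,:300]=0;m[:,402:]=0
cs=max(cv2.findContours(m,cv2.RETR_EXTERNAL,cv2.CHAIN_APPROX_NONE)[0],key=cv2.contourArea)
h=cv2.convexHull(cs);e=cv2.fitEllipse(h);print("disc",e,w(c,e[0],.055),w(c,e[0],.055)-w(c,a,.042))
E
```

```text
pad (np.float64(329.1294117647059), np.float64(282.4470588235294)) 255 [ 0.48265548 -0.04676596  0.042     ]
jar (np.float64(323.98850574712645), np.float64(231.91954022988506)) 174 [ 0.59780688 -0.03154253  0.104     ]
disc ((350.5, 221.0), (141.781494140625, 142.48863220214844), 0.0) [ 0.63610046 -0.09869533  0.055     ] [ 0.15344498 -0.05192937  0.013     ]
```

View pics/crop0.png

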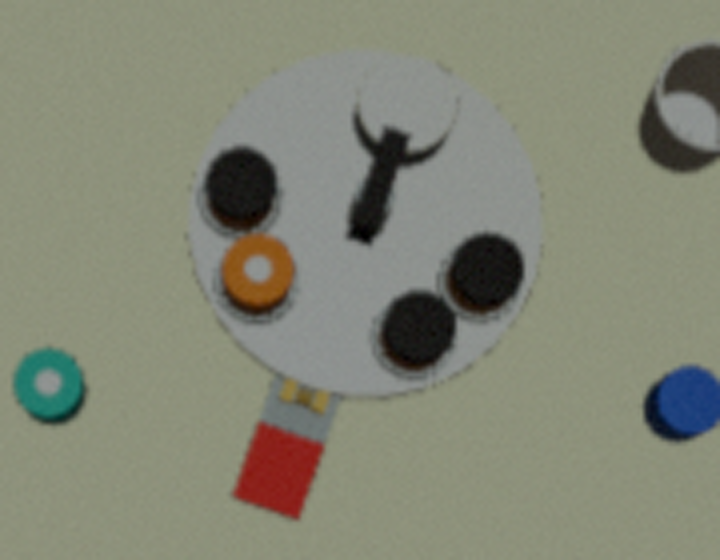

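The crop shows the orange lid with white dot in a ring at crop (258,270): it is the amber jar on the turntable, so it is the marked one. Turquoise (49,385) and blue (690,400) are on the counter, not meant. Disc edges: left 188, right 542, top 50, bottom 397. The knob lies along the pedal line.

```bash
python3 - <<'E'
import plant
from plant import *
from h import *
print([ (k,v) for k,v in vars(plant).items() if isinstance(v,(int,float))], globals().get("hold_point_z"))
c=calibration("top")
f=lambda u,v:(260+(u+.5)/4-.5,165+(v+.5)/4-.5)
ax=w(c,f(365,223.5),.055);print("axis",ax)
# lids (z .104) -> circle of radius 80 about axis
L=np.array([w(c,f(*q),.104)[:2] for q in[(241,184),(258,270),(418,328),(486,271)]])
from scipy.optimize import least_squares
r=least_squares(lambda p:np.linalg.norm(L-p,axis=1)-.08,ax[:2]);A=r.x;print("lids axis",A,r.fun)
ang=np.degrees(np.arctan2(*(L-A).T[::-1]));print(ang)
pad=w(c,(329.13,282.45),.042)[:2]
for C in(A,ax[:2]):
    d=pad-C;print(np.linalg.norm(d),np.degrees(np.arctan2(d[1],d[0])))
k=[w(c,f(*q),.168)[:2] for q in[(396,133),(361,238)]];print("knob ends",k)
E
```

```text
[('hold_point_z', 0.0188)] 0.0188
axis [ 0.63739216 -0.09963431  0.055     ]
lids axis [ 0.63875497 -0.10014883] [-0.00021816 -0.00013032  0.00031034 -0.00050302]
[  81.89442299  121.25913105 -159.94468528 -120.41287955]
0.16498149935072318 161.12166632133088
0.16352553390110147 161.13774494335115
knob ends [array([ 0.66607378, -0.10911657]), array([ 0.60413265, -0.08898108])]
```

Request:
{"fn": "step_arm", "kwargs": {"steps": [[[-1,1,0,0,0,0],[-1,1,0,0,0,0],[-1,1,0,0,0,0],[-1,1,0,0,0,0]]], "jaw": 255}}

```text
clock: 0.5
tool_pos: [0.3368, -0.4736, 0.2269]
orientation: [180.0, 0.1, -154.6]
force: [0.5, -0.9, 0.2]
opening: 0.0612
gripper_force: 0.0
```

Request:
{"fn": "step_arm", "kwargs": {"steps": [[[-1,1,0,0,0,0],[-1,1,0,0,0,0],[-1,1,0,0,0,0],[-1,1,0,0,0,0]]]}}

```text
clock: 0.9
tool_pos: [0.3846, -0.341, 0.2268]
orientation: [180.0, 0.1, -154.5]
force: [0.3, -0.3, 0.6]
opening: 0.0291
gripper_force: 0.0
```

Request:
{"fn": "step_arm", "kwargs": {"steps": [[[-1,1,0,0,0,0],[-1,1,0,0,0,0],[-1,1,0,0,0,0],[-1,1,0,0,0,0]]]}}

```text
clock: 1.3
tool_pos: [0.4326, -0.2084, 0.2267]
orientation: [180.0, 0.0, -154.5]
force: [0.1, -0.3, 0.4]
opening: 0.0016
gripper_force: 0.0
```

Request:
{"fn": "step_arm", "kwargs": {"steps": [[[-1,1,0,0,0,0.77],[-1,1,0,0,0,0.77],[-1,1,0,0,0,0.77],[-1,1,0,0,0,0.77],[-1,1,0,0,0,0.77]]]}}

```text
clock: 1.8
tool_pos: [0.4794, -0.0776, 0.2262]
orientation: [-180.0, -0.0, -176.6]
force: [0.1, -0.2, -0.1]
opening: 0.0002
gripper_force: 0.0
```

Request:
{"fn": "step_arm", "kwargs": {"steps": [[[0,0,0,0,0,0.77],[0,0,0,0,0,0.77],[0,0,0,0,0,0.77],[0,0,0,0,0,0.77],[0,0,0,0,0,0.77]]]}}

```text
clock: 2.3
tool_pos: [0.4788, -0.0793, 0.2265]
orientation: [-180.0, -0.0, 161.2]
force: [0.3, -0.2, 0.1]
opening: 0.0004
gripper_force: 0.0
```

Request:
{"fn": "step_arm", "kwargs": {"steps": [[[0.17,0.32,1,0,0,0],[0.17,0.32,1,0,0,0],[0.17,0.32,1,0,0,0],[0.17,0.32,1,0,0,0]]]}}

```text
clock: 2.7
tool_pos: [0.4728, -0.0428, 0.1261]
orientation: [-179.9, -0.1, 161.3]
force: [0.6, -0.1, 0.2]
opening: 0.0006
gripper_force: 0.0
```

Request:
{"fn": "step_arm", "kwargs": {"steps": [[[0,0,0.4,0,0,0],[0,0,0.7,0,0,0],[0,0,0.7,0,0,0],[0,0,0.7,0,0,0]]]}}

```text
clock: 3.1
tool_pos: [0.4748, -0.0426, 0.0583]
orientation: [180.0, 0.1, 161.2]
force: [-0.4, 0.0, 1.4]
opening: 0.0007
gripper_force: 0.0
```

```bash
python3 - <<'E'
from plant import *
import cv2
p,d=snapshot("scene");cv2.imwrite("pics/s1.png",cv2.resize(p[150:310,210:410,::-1],None,fx=4,fy=3.75,interpolation=cv2.INTER_CUBIC))
E
```

```text
(no output)
```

View pics/s1.png

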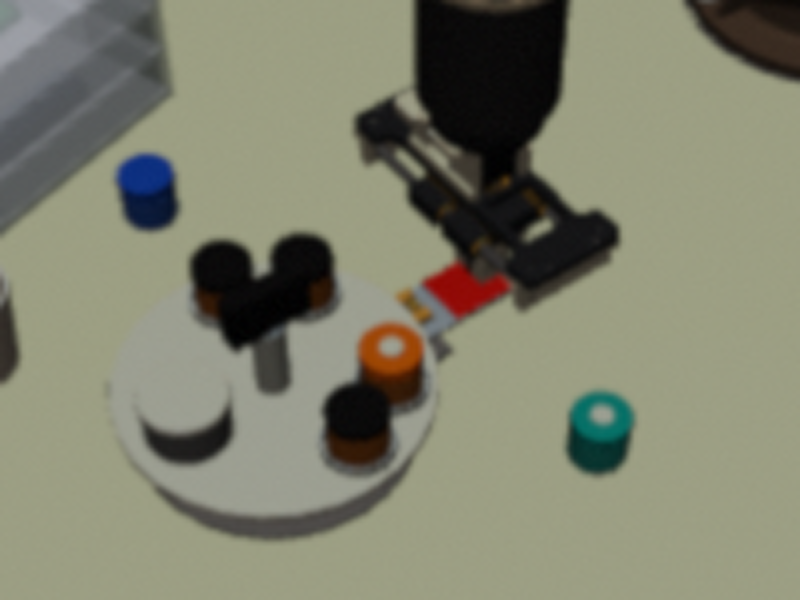

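Crop shows the shut fingers above the red pad (about (470,275)), the wide gripper body across the pedal and clear of jars and look-alikes. Pressing.

Request:
{"fn": "step_arm", "kwargs": {"steps": [[[0,0,0.1,0,0,0],[0,0,0.18,0,0,0],[0,0,0.25,0,0,0],[0,0,0.31,0,0,0],[0,0,0.36,0,0,0],[0,0,0.38,0,0,0],[0,0,0.38,0,0,0]]]}}

```text
clock: 3.85
tool_pos: [0.4755, -0.0421, 0.0192]
orientation: [179.9, 0.2, 161.2]
force: [2.2, -3.1, 7.9]
opening: 0.0005
gripper_force: 3.5
```

Request:
{"fn": "step_arm", "kwargs": {"steps": [[[0,0,0.02,0,0,0],[0,0,0.03,0,0,0],[0,0,0.03,0,0,0],[0,0,0.03,0,0,0]]]}}

```text
clock: 4.25
tool_pos: [0.4758, -0.0421, 0.0179]
orientation: [179.9, 0.2, 161.3]
force: [-3.3, -1.0, 27.4]
opening: 0.0008
gripper_force: 13.8
```

Request:
{"fn": "step_arm", "kwargs": {"steps": [[[0,0,-0.3,0,0,0],[0,0,-0.6,0,0,0],[0,0,-1,0,0,0],[0,0,-1,0,0,0]]]}}

```text
clock: 4.65
tool_pos: [0.4763, -0.0417, 0.12]
orientation: [179.8, 0.4, 161.2]
force: [0.2, 1.3, 0.1]
opening: 0.0005
gripper_force: 0.0
```

Request:
{"fn": "step_arm", "kwargs": {"steps": [[[0,0,-1,0,0,0],[0,0,-1,0,0,0],[0,0,-1,0,0,0]]], "jaw": 60}}

```text
clock: 4.95
tool_pos: [0.4768, -0.0419, 0.2217]
orientation: [179.7, 0.5, 161.2]
force: [0.5, 0.1, -1.2]
opening: 0.0184
gripper_force: 0.0
```

Request:
{"fn": "step_arm", "kwargs": {"steps": [[[-1,0,0,0,0,0],[-1,0,0,0,0,0],[-1,0,0,0,0,0]]]}}

```text
clock: 5.25
tool_pos: [0.5718, -0.0758, 0.2127]
orientation: [-179.9, -0.1, 161.1]
force: [-1.0, 0.8, -1.3]
opening: 0.0426
gripper_force: 0.0
```

Request:
{"fn": "step_arm", "kwargs": {"steps": [[[-0.74,0,0,0,0,0],[-0.74,0,0,0,0,0],[-0.74,0,0,0,0,0],[-0.74,0,0,0,0,0]]]}}

```text
clock: 5.65
tool_pos: [0.6376, -0.0986, 0.2138]
orientation: [-180.0, -0.1, 161.1]
force: [-0.0, 0.1, -0.1]
opening: 0.0667
gripper_force: 0.0
```

```bash
python3 - <<'E'
from plant import *
import cv2
for n,(a,b,c,d) in dict(scene=(150,310,210,410),wrist=(0,480,0,640)).items():
    p,_=snapshot(n);cv2.imwrite(f"pics/{n}2.png",cv2.resize(p[a:b,c:d,::-1],(800,600) if n=="scene" else (640,480),interpolation=cv2.INTER_CUBIC))
o=get_obs();print(o["clock"],o["tool_pos"],o["orientation"])
E
```

```text
5.75 [ 0.63715537 -0.09828944  0.21502329] [-1.79986707e+02 -5.68580649e-02  1.61145391e+02]
```

View pics/wrist2.png

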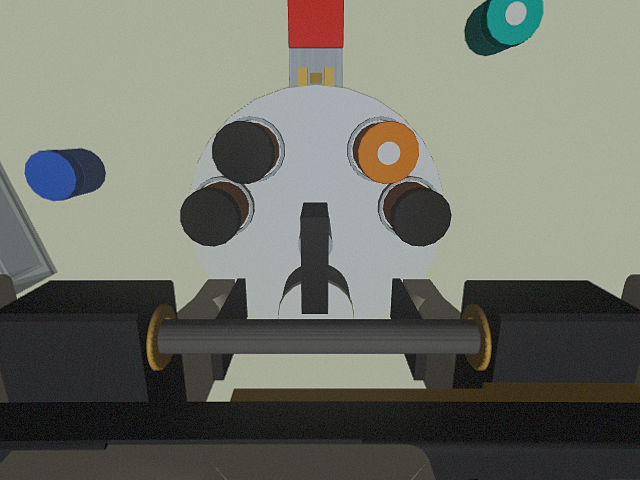

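Wrist view: knob at column ~315, midway between the fingers (240 to 398), parallel to the pads; pedal at column 316, orange lid at (389,153). Descend, grip.

Request:
{"fn": "step_arm", "kwargs": {"steps": [[[0,-0.02,0.4,0,0,0],[0,-0.02,0.7,0,0,0],[0,-0.02,0.82,0,0,0],[0,-0.02,0.82,0,0,0]]]}}

```text
clock: 6.15
tool_pos: [0.636, -0.1002, 0.1324]
orientation: [-179.9, -0.1, 161.2]
force: [0.5, -0.1, 0.0]
opening: 0.0671
gripper_force: 0.0
```

Request:
{"fn": "step_arm", "kwargs": {"steps": [[[0,0,0,0,0,0],[0,0,0,0,0,0],[0,0,0,0,0,0],[0,0,0,0,0,0],[0,0,0,0,0,0],[0,0,0,0,0,0],[0,0,0,0,0,0],[0,0,0,0,0,0],[0,0,0,0,0,0],[0,0,0,0,0,0]]], "jaw": 255}}

```text
clock: 7.15
tool_pos: [0.6371, -0.101, 0.1336]
orientation: [-180.0, -0.0, 161.1]
force: [-0.5, -5.0, 0.0]
opening: 0.016
gripper_force: 30.0
```

Gripped (opening 16 mm). Turn CCW 40° (about tool z: -1.4 units), gently.

Request:
{"fn": "step_arm", "kwargs": {"steps": [[[0,0,0,0,0,-0.03],[0,0,0,0,0,-0.07],[0,0,0,0,0,-0.13],[0,0,0,0,0,-0.2],[0,0,0,0,0,-0.2],[0,0,0,0,0,-0.2]]]}}

```text
clock: 7.75
tool_pos: [0.6371, -0.1012, 0.1336]
orientation: [-179.9, -0.0, 166.9]
force: [-0.8, -6.2, -0.0]
opening: 0.0159
gripper_force: 30.0
```

```bash
python3 - <<'E'
from plant import *
o=get_obs();print(o["force"],o["moment"],o["orientation"],o["joint_pos"])
E
```

```text
[-0.81819333 -6.18111028 -0.01392963] [-2.18694811  0.31199635  0.03661383] [-1.79947906e+02 -2.05466906e-02  1.66862646e+02] [ 8.30056888e+00  2.17602511e+01 -1.02925917e+01  4.83302082e-02
 -5.79853313e+01 -1.11463549e+02]
```

Request:
{"fn": "step_arm", "kwargs": {"steps": [[[0,0,0,0,0,-0.04],[0,0,0,0,0,-0.1],[0,0,0,0,0,-0.18],[0,0,0,0,0,-0.26],[0,0,0,0,0,-0.34],[0,0,0,0,0,-0.42],[0,0,0,0,0,-0.5],[0,0,0,0,0,-0.56],[0,0,0,0,0,-0.6],[0,0,0,0,0,-0.6]]]}}

```text
clock: 8.75
tool_pos: [0.637, -0.1017, 0.1336]
orientation: [-179.9, -0.0, -175.9]
force: [-0.5, -9.0, 0.3]
opening: 0.016
gripper_force: 30.0
```

Request:
{"fn": "step_arm", "kwargs": {"steps": [[[0,0,0,0,0,-0.04],[0,0,0,0,0,-0.1],[0,0,0,0,0,-0.18],[0,0,0,0,0,-0.26],[0,0,0,0,0,-0.34],[0,0,0,0,0,-0.42],[0,0,0,0,0,-0.5],[0,0,0,0,0,-0.56],[0,0,0,0,0,-0.6],[0,0,0,0,0,-0.6],[0,0,0,0,0,-0.6]]]}}

```text
clock: 9.85
tool_pos: [0.6371, -0.1023, 0.1336]
orientation: [-179.9, -0.1, -158.8]
force: [0.0, -11.4, -1.2]
opening: 0.0158
gripper_force: 30.0
```

```bash
python3 - <<'E'
from plant import *
from h import *
p,_=snapshot("wrist");c=calibration("wrist");cv2.imwrite("pics/w3.png",p[:,:,::-1])
p2,_=snapshot("scene");c2=calibration("scene");cv2.imwrite("pics/s3.png",cv2.resize(p2[150:310,210:410,::-1],(800,600),interpolation=cv2.INTER_CUBIC))
A=np.array([.638,-.1])
for n,q,cc in(("w",p,c),("s",p2,c2)):
    H,S,V=cv2.split(cv2.cvtColor(q,cv2.COLOR_RGB2HSV))
    for nm,m,z in(("jar",(H>=8)&(H<20)&(S>150)&(V>120),.104),("pad",((H<4)|(H>176))&(S>200)&(V>90),.042)):
        k,l,st,ce=cv2.connectedComponentsWithStats(m.astype(np.uint8))
        for i in np.argsort(-st[1:,4])[:2]+1:
            x=w(cc,ce[i],z);print(n,nm,st[i,4],ce[i],x,np.degrees(np.arctan2(*(x[:2]-A)[::-1])))
o=get_obs();print(o["force"],o["moment"])
E
```

```text
w jar 5088 [422.06092767 159.57036164] [ 0.56317794 -0.07625936  0.104     ] 162.39604608919342
w jar 31 [267.09677419 329.48387097] [ 0.67901612 -0.11650941  0.104     ] -21.925295453616485
w pad 5875 [496.00068085  43.08119149] [ 0.48392685 -0.04752145  0.042     ] 161.1907469408544
s jar 18 [299.11111111 231.11111111] [ 0.58004373 -0.07214906  0.104     ] 154.33334402623277
s jar 9 [296.11111111 223.88888889] [ 0.56473787 -0.09291758  0.104     ] 174.47823983014544
s pad 168 [326.18452381 225.79166667] [ 0.48380826 -0.04792618  0.042     ] 161.33908330679694
[ -0.06556443 -11.69721479  -0.70675251] [-3.85602769 -0.12327147  0.07616299]
```

View pics/s3.png

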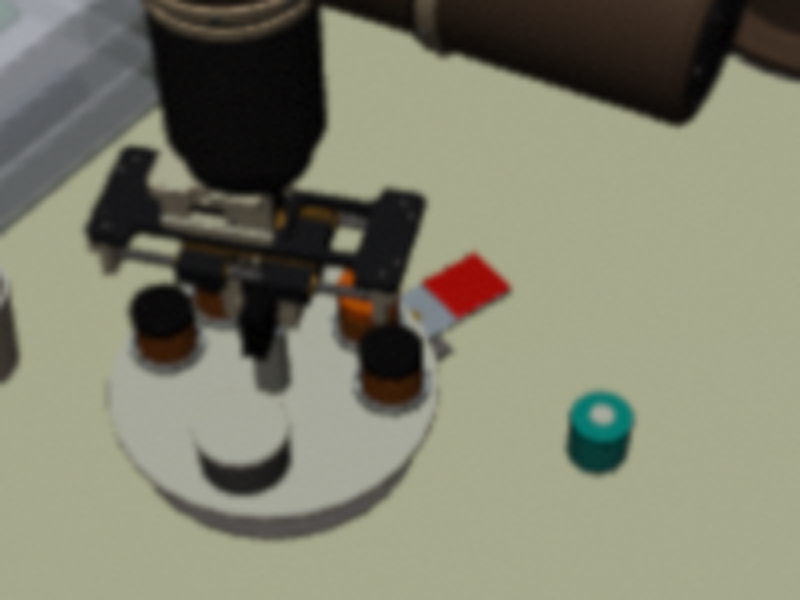

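View pics/w3.png

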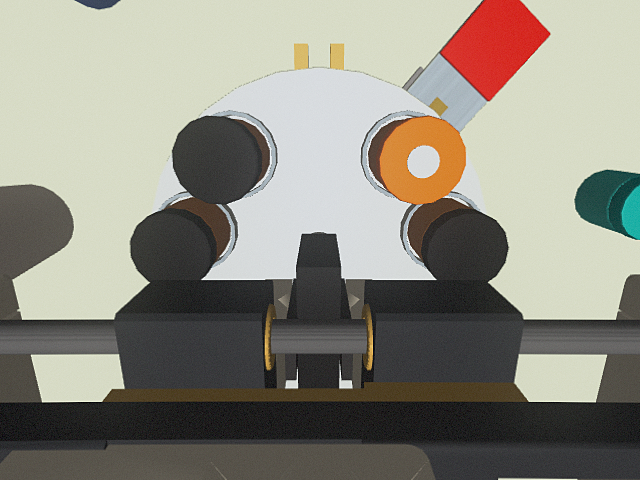

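Wrist view: disc turned 40° (lugs now at (318,55) on the disc), orange lid at (422,160) in line with the pedal; all four jars are upright in their rings. Measured bearing is 162.4° against the pedal's 161.2° (about 1.7 mm off), and the pad is back at rest height. Let it settle, then hand in.

Request:
{"fn": "step_arm", "kwargs": {"steps": [[[0,0,0,0,0,0.02],[0,0,0,0,0,0.02],[0,0,0,0,0,0.02],[0,0,0,0,0,0.02],[0,0,0,0,0,0.02],[0,0,0,0,0,0.02]]]}}

```text
clock: 10.55
tool_pos: [0.6371, -0.1023, 0.1336]
orientation: [-179.9, -0.1, -159.4]
force: [0.1, -11.9, -0.3]
opening: 0.0157
gripper_force: 30.0
```

```bash
python3 -c "
from plant import *
print(close_job())"
```

```text
the job is handed in; nothing more can be done
None
```

I handed the job in at about 10.6 s; no verdict came back. The pedal was pressed to its stop and sprang back, the carousel was turned 40° counter-clockwise, and the orange-lidded jar measured about 2 mm off the front line with the knob still gripped at 30 N.

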